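Gauge a reground mincer plate on the bench micrometer

TASK

The coarse mincer plate (the one with a few large holes) is back from regrinding and its thickness is to be gauged. Lay it flat on the stage of the bench micrometer and slide it home, gently, against both stop pins under the spindle; then turn the knurled ratchet cap on top clockwise until the spindle has closed on the plate and the clutch slips two to five clicks (the clutch, not your hand, sets the pressure), and let go, leaving the plate held. Leave the fine plate and the mincer knife where they lie.

Things in the scene. Friction and masses are not known exactly. Their poses are not given: they have to be found in the camera images.
- gauge: bench micrometer, fixed: grey stand x -96..+84, y -50..+50 mm, origin under it; -x end is the open front. Column x +52..+82, 152 mm high; its arm (26 wide, 120 mm up) ends in a 27 mm nose round the spindle axis (x +30, y 0). Steel stage x -89..+41, y -42..+42 mm, top 30 mm above the table, with two stop pins 8 mm across, 7 mm high at x +27, y +-27 mm
- seat (a point): on the stage top: where the centre of the plate's underside lies when the plate touches both stop pins (the gauge's x +4.5 mm, y 0, z 30 mm; 25.5 mm in front of the spindle axis). Axes as gauge; the plate is pushed home along +x
- laydown (a point): on the open front of the stage top, 49.5 mm in front of the seat: a plate centred here lies flat on the stage, clear of spindle, arm and nose, with room for fingers on both sides
- coarse_plate: mincer plate, flat steel disc 62 mm across, 10 mm thick, 180 g, nine holes of 8 mm round a 10 mm centre bore, one small notch in the rim. Origin: centre of its underside, z up
- fine_plate: bystander: mincer plate of the same size (62 x 10 mm) with some fifty holes of 3 mm; lies on the table near the coarse one, either may be left or right. Origin: centre of its underside
- knife: bystander: small four-armed mincer knife, 50 mm across, 12 mm high, on the table to the left of the gauge. Origin: centre of its underside
- spindle: the micrometer's steel spindle, an upright rod with a 10 mm foot, moves only up and down. Origin: centre of the foot's lower face. At the start the foot is 2 to 5 mm above the top of a plate lying on the stage
- thimble (a joint): angle (rad, 0 to 1.2 at the start) of the thimble, an aluminium barrel 30 mm across, 28 mm high, above the arm. Grows clockwise seen from above, which screws the spindle down 2.2 mm per rad (14 mm a turn); spindle, thimble and ratchet cap go down together, and a hand on the cap should follow. Running torque 0.11 N m; stays where it is left, also under load
- ratchet (a joint): angle (rad, 0 at the start) of the ratchet cap relative to the thimble: constant while both turn together, grows when the clutch slips clockwise, one click per 0.52 rad. It slips at 0.19 to 0.23 N m, rising and falling with each click, when the spindle bears on the plate with about 50 N; the torque about the vertical on the gripper then steps up by about 0.1 N m
- ratchet_mid (a point): on the vertical turning axis, 18 mm above the lower end of the knurled steel ratchet cap (24 mm across, 30 mm high, on top of the thimble). The cap's lower end meets the 30 mm wide shoulder of the thimble: fingertips gripping the cap from above must stay above that shoulder. About 0.21 m above the table; moves down with the spindle
Not all that is in view belongs to the job. What is shaped like the coarse_plate but black is not meant.

How it is judged (in metres and radians):
On the way, in this order (a step that is already met when the one before it is completed fails the run):
1. the coarse plate lies flat on the stage against both stop pins, the spindle not yet bearing on it (distance between coarse_plate and seat below 0.002 m and angle between coarse_plate's own z axis and vertical below 0.05 rad and contact force between spindle and coarse_plate below 1 N), for 0.2 s.
2. the spindle bears on the plate and the ratchet clutch has slipped at least about one and a half clicks (value of joint ratchet above 0.7 rad and contact force between spindle and coarse_plate above 12 N), for 0.1 s.
At the end, for the whole second after the job is handed in: the coarse plate lies flat on the stage within 2.5 mm of its seat against the stop pins, the spindle bears on it with more than 12 N, the ratchet clutch has slipped more than 0.7 rad, everything is released and at rest (all of step 2 and distance between coarse_plate and seat below 0.0025 m and angle between coarse_plate's own z axis and vertical below 0.05 rad and linear speed of coarse_plate below 0.01 m/s); the robot touches nothing.
It fails at once if the spindle is forced onto the plate beyond what the clutch allows (over 75 N) (contact force between spindle and coarse_plate above 75 N).
It fails at once if the ratchet is run on past five clicks (over 2.9 rad of slip) (value of joint ratchet above 2.9 rad).
It fails at once if the plate is rammed against the gauge (over 40 N between plate and gauge before the spindle bears on it) (contact force between gauge and coarse_plate above 40 N and contact force between spindle and coarse_plate below 1 N).
It fails at once if the fine plate or the knife is moved by more than 15 mm (distance of any of fine_plate, knife from where it was at the start of the episode above 0.015 m).
It also fails if it takes over 72 s, if anything falls off the work surface, if the arm or the gripper's body presses on something with over 40 N, if the wrist force passes 120 N, or if a joint passes its speed limit or range.

ROBOT

A 6-joint arm with a two-finger parallel gripper is mounted at the origin on the work surface; the furniture and walls round the work are solid. World frame = base frame: x ahead of the robot, y to its left, z up, the work surface at z = 0. Lengths are in mm, angles in rad, forces in N, time in s.
With the tool pointing down it reaches from about 350 to 975 mm from the base axis. Payload 7.1 kg.
Tool frame: the origin (TCP) lies midway between the tips of the shut fingers; the grasp point (between the pads) lies 19 mm behind it; z points along the fingers, y is the line along which they close (so a half turn about z gives the same grasp; the last joint's range is limited). The gripper opens to 88 mm and grips with 3 to 60 N. Pads are 20 mm wide; open, the fingers measure 115 mm over their backs; the gripper's body (75 mm by 178 mm) begins 61 mm behind the grasp point.
Start: joints at [-1.287, 0.423, 1.63, -0, 1.089, -0.019], TCP at [186.389, -596.543, 222.675] pointing down, gripper open.
Joint ranges: [-3, 3], [-0.9, 2.11], [0.09, 2.58], [-1.31, 4.45], [0.11, 2.69], [-2.54, 2.54]. Speed limits (rad/s): [2.39, 2.39, 3.01, 3.14, 3.14, 3.14].

INTERFACE

Orientations are given as a rotation vector (axis times angle).
In Python, from workcell import status, eyes, ticket gives the robot as it stands.
- The arm moves only by the shell command python3 -m jog FILE [OPENING], which reads ROWS from the file FILE. ROWS is 1 to 5 rows, one to a line, with the numbers parted by spaces; each row has 6 numbers: dx, dy, dz in fractions of the full range, 1 being 20 cm, then a rotation vector rx, ry, rz in parts of the range, where 1.0 means pi rad; each row shifts and turns the commanded pose from where the row before left it, along the tool's axes as they then stand; what a row does not reach is not made up. A row lasts 1/12 s, in which the tool goes at most 41.7 mm and 0.125 rad, less where a joint would pass 70% of its speed; a pose out of reach is approached as far as the arm can. OPENING is the finger opening in mm, set as the command begins (- or left out keeps the last). The fingers move at their own pace and stop on an object; the grip force is fixed at half the most. Time passes only in rows, so rows that do not move let the fingers close. It prints the time, the measured TCP pose, the force, the opening and the grip force at its end. A shift or turn number past 1, either way, is cut back to 1. Input that does not fit is refused with a message, and nothing moves.
- status.get_obs(): the state, without advancing time (a new reading comes with each control period).
- eyes.get_image(name): name is "side" or "top"; returns a dict with "img" (400x640x3 uint8, red, green, blue), "range_z" (400x640 float32, mm along the optical axis (not along the pixel's ray), 0 where there is no reading), "fx", "fy", "cx", "cy" (pixels), "R" (3x3) and "t" (3): a world point X has camera coordinates R X + t. Camera axes: x right, y down, z forward; pixel columns grow to the right and rows downward; lengths in mm; the calibration is good to about 2 mm. A picture is of the moment at which its call begins.
- ticket.close_job(): hands the job in; it is judged then, once.
The state is a dict: "t": time; "qpos": joint angles; "qvel": joint speeds; "joint_torque": joint torques, N m; "ee_pos": TCP position; "orientation": TCP orientation; "ft_force": force on the tool from outside, world axes, zero at the start; "moment": the same for the moment, N m; "width": finger opening in mm; "grasp_force": force on a finger pad.
Only numpy, scipy, OpenCV 4.12 (cv2) and the standard library are available. Lean on these libraries where they do the work, as an engineer would, in place of code of your own. Each camera call takes 0.05 s, during which the arm holds its last target. There are 200 camera calls.

## Working session

There is one attempt and no reset: what is moved stays moved. The work goes in short steps, Python scripts to look and compute and a shell command to move; the robot and the scene stay as the last step left them, time stands still between calls to the robot, and variables do not carry over. Pictures are saved under pics/ and viewed, at most 10 in all, crops included, and the job is handed in when it is done.

```bash
mkdir -p pics; ls; python3 - <<'E'
from workcell import status, eyes
import cv2,numpy as np
o=status.get_obs()
print({k:np.round(v,3).tolist() for k,v in o.items()})
for n in("side","top"):
    d=eyes.get_image(n); cv2.imwrite(f"pics/{n}0.png",d["img"][...,::-1]); np.savez(f"{n}0.npz",**d)
    print(n,d["fx"],d["fy"],d["cx"],d["cy"],(-d["R"].T@d["t"]).round(1)); print(d["R"].round(3))
E
```

```text
pics
{'t': 0.0, 'qpos': [-1.287, 0.424, 1.631, 0.0, 1.089, -0.019], 'qvel': [0.001, -0.001, -0.0, -0.0, -0.0, 0.002], 'joint_torque': [0.001, -54.463, -27.366, 0.064, 0.023, -0.0], 'ee_pos': [186.262, -596.017, 221.929], 'orientation': [-3.104, -0.474, 0.0], 'ft_force': [-0.632, 0.163, 0.253], 'moment': [0.031, -0.034, 0.029], 'grasp_force': 0.0, 'width': 87.629}
side 412.6442515142275 412.6442515142275 322.79166076488673 200.22485829839167 [ -132.5 -1061.5   566. ]
[[ 0.826 -0.563 -0.024]
 [-0.253 -0.333 -0.908]
 [ 0.503  0.756 -0.418]]
top 456.3077339408289 456.3077339408289 315.6707598272565 193.12815926262803 [ 313.8 -284.4  995.1]
[[-0.027 -1.    -0.014]
 [-0.993  0.028 -0.112]
 [ 0.112  0.011 -0.994]]
```

View pics/side0.png

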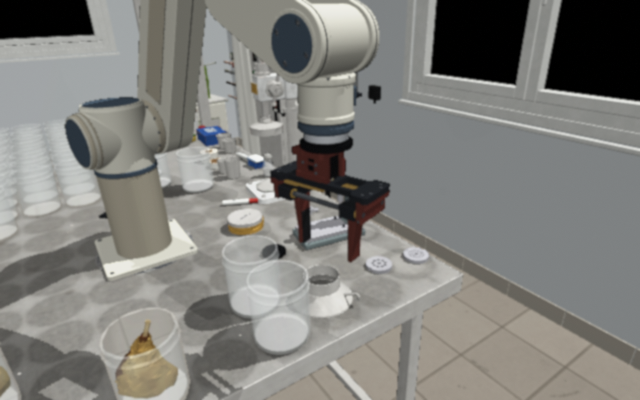

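View pics/top0.png

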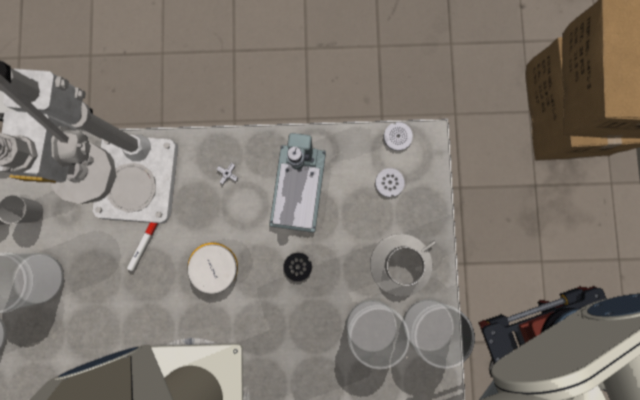

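Top view: coarse plate at about (390,182), fine plate (398,136), knife (228,174), black decoy (297,267). The gauge runs from (293,230), its front, to the column at (300,143), with its cap near (296,155). Next I measure them.

```bash
cat > h.py <<'E'
import numpy as np,cv2
def ray(d,u,v,z):
    R,t=d["R"],d["t"]; c=-R.T@t
    r=R.T@np.array([(u-d["cx"])/d["fx"],(v-d["cy"])/d["fy"],1.]); return c+r*(z-c[2])/r[2]
def proj(d,X):
    p=d["R"]@np.asarray(X,float)+d["t"]; return np.array([d["fx"]*p[0]/p[2]+d["cx"],d["fy"]*p[1]/p[2]+d["cy"]])
def cloud(d):
    v,u=np.mgrid[:400,:640]; z=d["range_z"].astype(float)
    P=np.stack([(u-d["cx"])/d["fx"]*z,(v-d["cy"])/d["fy"]*z,z],-1); X=(P-d["t"])@d["R"]; X[z==0]=np.nan; return X
E
python3 - <<'E'
from h import *
d=dict(np.load("top0.npz")); X=cloud(d)
print("table z",np.nanmedian(X[240:260,330:360,2]))
roi=np.zeros((400,640),bool)
def sel(u0,u1,v0,v1,z0,z1):
    m=np.zeros((400,640),np.uint8); m[v0:v1,u0:u1]=((X[v0:v1,u0:u1,2]>z0)&(X[v0:v1,u0:u1,2]<z1)); return m
for nm,b,h in(("coarse",(370,410,164,200),10),("fine",(380,416,118,154),10)):
    m=sel(*b,5,16); c=max(cv2.findContours(m,0,1)[0],key=cv2.contourArea); (u,v),r=cv2.minEnclosingCircle(c)
    e=cv2.fitEllipse(c); print(nm,u,v,r,e,ray(d,*e[0],h).round(1),np.nanmedian(X[...,2][m>0]))
    s=d["img"].max(2).astype(int); 
m=sel(255,340,125,245,26,34); c=max(cv2.findContours(m,0,1)[0],key=cv2.contourArea)
b=cv2.boxPoints(cv2.minAreaRect(c)); print("stage",[ray(d,*p,30).round(1).tolist() for p in b],np.nanmedian(X[...,2][m>0]))
m=sel(255,340,125,245,10,400); c=max(cv2.findContours(m,0,1)[0],key=cv2.contourArea)
b=cv2.boxPoints(cv2.minAreaRect(c)); print("all",b.round(1).tolist())
m=sel(255,340,125,245,195,300); print("cap z",np.nanpercentile(X[...,2][m>0],[5,50,95]),m.sum())
c=max(cv2.findContours(m,0,1)[0],key=cv2.contourArea);(u,v),r=cv2.minEnclosingCircle(c);print(u,v,r,ray(d,u,v,np.nanmedian(X[...,2][m>0])))
im=cv2.resize(d["img"][115:245,200:425,::-1],None,fx=3.5,fy=3.5,interpolation=cv2.INTER_CUBIC); cv2.imwrite("pics/crop.png",im)
E
```

```text
table z 0.14194806596697268
coarse 389.3214416503906 182.5 14.399855613708496 ((389.33404541015625, 182.31907653808594), (27.19900131225586, 28.075227737426758), 82.86323547363281) [ 443.9 -434.2   10. ] 10.33016346421191
fine 397.71429443359375 136.14285278320312 14.145835876464844 ((397.6136779785156, 136.2558135986328), (26.720922470092773, 27.60263442993164), 81.23944854736328) [ 545.4 -456.9   10. ] 10.318497558036922
stage [[361.3, -179.6, 30.0], [489.9, -199.6, 30.0], [475.7, -283.2, 30.0], [347.6, -262.1, 30.0]] 30.233661966288356
all [[268.6000061035156, 226.3000030517578], [281.5, 131.39999389648438], [327.5, 137.6999969482422], [314.6000061035156, 232.5]]
cap z [200.64549344 219.4095527  222.23388094] 185
294.5 154.5 7.905794143676758 [ 469.42158875 -241.02981818  219.4095527 ]
```

View pics/crop.png

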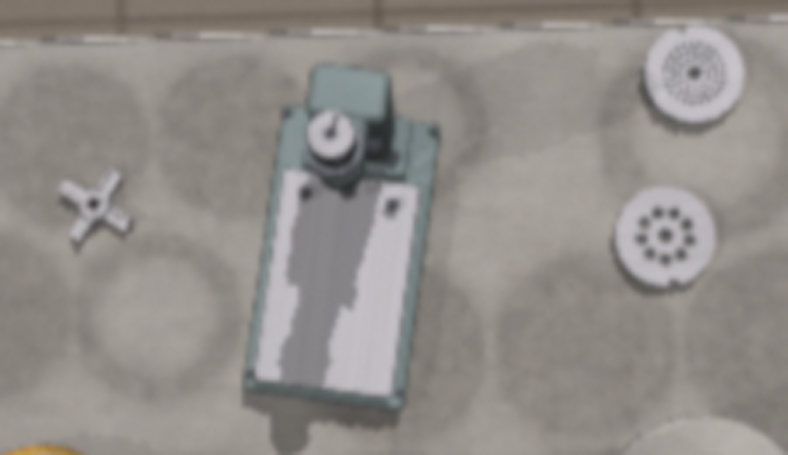

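The crop confirms the coarse plate (nine large holes) at crop (665,236), notch at its bottom. The fine plate is above it at (693,73). The pins show at (306,192) and (393,207) and the cap at (332,133).

```bash
cat >> h.py <<'E'
from scipy.spatial.transform import Rotation as Ro
def go(x,y,z,yaw):
    """remaining turn about tool z, then dx,dy,dz in tool axes after the turn"""
    from workcell import status
    o=status.get_obs(); R=Ro.from_rotvec(o["orientation"]).as_matrix()
    T=np.array([[np.cos(yaw),np.sin(yaw),0],[np.sin(yaw),-np.cos(yaw),0],[0,0,-1]]); 
    d=np.array([x,y,z])-o["ee_pos"]
    print("t",round(o["t"],2),"rot(tool)",Ro.from_matrix(R.T@T).as_rotvec().round(4),"then d",(T.T@d).round(1),"| d now",(R.T@d).round(1),"q6",o["qpos"][5].round(3),"F",o["ft_force"].round(1),"w",round(o["width"],1))
E
python3 - <<'E'
from h import *
d=dict(np.load("top0.npz")); X=cloud(d); Z=X[...,2]
m=((abs(Z-30)<5)); m[:125]=0;m[245:]=0;m[:,:255]=0;m[:,340:]=0
w=X[m][:, :2]
yaw=-.158
for k in range(3):
    e=np.array([np.cos(yaw),np.sin(yaw)]); n=np.array([-e[1],e[0]]); a=w@e; b=w@n
    sel=[]; bins=np.arange(a.min()+15,a.max()-45,3)
    L=[(c,b[(abs(a-c)<1.5)].min(),b[abs(a-c)<1.5].max()) for c in bins]; L=np.array(L)
    p=np.polyfit(L[:,0],L[:,1],1),np.polyfit(L[:,0],L[:,2],1); s=(p[0][0]+p[1][0])/2
    print(p,yaw); yaw+=np.arctan(s)
e=np.array([np.cos(yaw),np.sin(yaw)]); n=np.array([-e[1],e[0]]);a=w@e;b=w@n
mid=np.median(L[:,1:].mean(1)); q=abs(b-mid)<35
f=np.median([a[q&(abs(b-mid-t)<2)].min() for t in range(-30,31,5)])-1
print("yaw",yaw,"width",np.median(L[:,2]-L[:,1])); O=e*(f+89)+n*mid
print("origin",O,"spindle",O+30*e,"seat",O+4.5*e,"laydown",O-45*e)
m=(Z>215); m[:125]=0;m[200:]=0;m[:,:255]=0;m[:,340:]=0
c=max(cv2.findContours(m.astype(np.uint8),0,1)[0],key=cv2.contourArea);E=cv2.fitEllipse(c);z=np.nanmedian(Z[m]);print("cap",E,z,ray(d,*E[0],z))
go(443.9,-434.2,100,yaw)
E
```

```text
(array([-4.52228895e-03, -2.01494890e+02]), array([-3.52517491e-03, -1.19917024e+02])) -0.158
(array([-4.81793270e-04, -2.01506625e+02]), array([ 7.34578986e-04, -1.19971352e+02])) -0.162023710211857
(array([-6.08514665e-04, -2.01506444e+02]), array([ 6.08880295e-04, -1.19971682e+02])) -0.1618973173548258
yaw -0.16189713453994067 width 81.95319734671914
origin [ 442.19576033 -235.05704733] spindle [ 471.8034581  -239.89277199] seat [ 446.636915   -235.78240603] laydown [ 397.78421368 -227.80346036]
cap ((293.8426513671875, 153.44027709960938), (12.831446647644043, 13.222955703735352), 115.10828399658203) 219.75817372936774 [ 471.2457633  -239.95357532  219.75817373]
t 0.1 rot(tool) [-1.400e-03  3.000e-04  4.647e-01] then d [ 228.2 -201.3  122. ] | d now [294.2 -77.5 122.1] q6 -0.019 F [ 0.  -0.  -0.3] w 87.9
```

Careful with the scale: shifts go in shares of 20 cm and turns go in shares of pi rad. That gives: 0.116 rad / 3.1416 = 0.0369.

```bash
echo '0 0 0 0 0 0.0369
0 0 0 0 0 0.0369
0 0 0 0 0 0.0369
0 0 0 0 0 0.0369' > m.json && python3 -m jog m.json 88
echo '0.1 -0.09 0 0 0 0
0.13 -0.115 0 0 0 0
0.13 -0.115 0 0 0 0
0.13 -0.115 0 0 0 0
0.13 -0.115 0 0 0 0' > m.json && python3 -m jog m.json
echo '0.13 -0.115 0 0 0 0
0.13 -0.115 0 0 0 0
0.13 -0.115 0 0 0 0
0.1 -0.08 0.1 0 0 0
0 0 0 0 0 0' > m.json && python3 -m jog m.json
python3 -c "
from h import *
go(443.9,-434.2,40,-.162)"
```

```text
t: 0.43
ee_pos: [186.3, -596.2, 222.2]
orientation: [-3.13, 0.262, 0.001]
ft_force: [-1.0, -0.1, -0.9]
width: 87.9
grasp_force: 0.0
t: 0.85
ee_pos: [327.3, -506.7, 222.3]
orientation: [-3.131, 0.254, 0.001]
ft_force: [-0.5, -0.5, -0.5]
width: 87.8
grasp_force: 0.0
t: 1.27
ee_pos: [439.3, -436.0, 199.8]
orientation: [-3.129, 0.247, 0.003]
ft_force: [-0.5, 0.8, -1.6]
width: 88.0
grasp_force: 0.0
t 1.27 rot(tool) [-0.003   0.0022  0.0046] then d [  4.3  -2.6 159.8] | d now [  4.6  -2.1 159.8] q6 0.926 F [-0.5  0.8 -1.6] w 88.0
```

Converted, 40 mm / 200 = 0.2, 35 mm / 200 = 0.175, 0.005 rad / 3.1416 = 0.0016.

```bash
echo '0.022 -0.0115 0.1 0 0 0.0016
0 0 0.175 0 0 0
0 0 0.2 0 0 0
0 0 0.175 0 0 0
0 0 0.1 0 0 0' > m.json && python3 -m jog m.json
echo '0 0 0.045 0 0 0
0 0 0 0 0 0
0 0 0 0 0 0' > m.json && python3 -m jog m.json
python3 -c "
from h import *
go(443.9,-434.2,3,-.162)"
```

```text
t: 1.68
ee_pos: [439.2, -436.6, 48.7]
orientation: [-3.127, 0.261, 0.007]
ft_force: [-1.1, 0.6, 0.6]
width: 88.1
grasp_force: 0.0
t: 1.93
ee_pos: [441.4, -438.6, 44.1]
orientation: [3.131, -0.261, -0.0]
ft_force: [0.5, -0.5, -0.1]
width: 88.3
grasp_force: 0.0
t 1.93 rot(tool) [ 0.      0.0001 -0.0046] then d [ 1.7 -4.8 41.1] | d now [ 1.7 -4.8 41.1] q6 0.936 F [ 0.5 -0.5 -0.1] w 88.3
```

Converted, 15 mm / 200 = 0.075, -4.8 mm / 200 = -0.024, -0.004 rad / 3.1416 = -0.0013.

```bash
echo '0.0085 -0.024 0.05 0 0 -0.0013
0 0 0.075 0 0 0
0 0 0.05 0 0 0
0 0 0 0 0 0
0 0 0 0 0 0' > m.json && python3 -m jog m.json
python3 -c "
from h import *
go(443.9,-434.2,3,-.162)"
```

```text
t: 2.35
ee_pos: [443.6, -433.2, 7.9]
orientation: [-3.13, 0.254, 0.002]
ft_force: [-0.5, 0.7, 0.6]
width: 87.9
grasp_force: 0.0
t 2.35 rot(tool) [-0.001   0.0013 -0.0001] then d [0.5 1.  4.9] | d now [0.5 1.  4.9] q6 0.94 F [-0.5  0.7  0.6] w 87.9
```

Converted, 4 mm / 200 = 0.02, 1 mm / 200 = 0.005.

```bash
echo '0.0025 0.005 0.02 0 0 0
0 0 0 0 0 0
0 0 0 0 0 0' > m.json && python3 -m jog m.json
echo '0 0 0 0 0 0
0 0 0 0 0 0
0 0 0 0 0 0
0 0 0 0 0 0
0 0 0 0 0 0' > m.json && python3 -m jog m.json 50
echo '0 0 0 0 0 0
0 0 0 0 0 0
0 0 0 0 0 0
0 0 0 0 0 0
0 0 0 0 0 0' > m.json && python3 -m jog m.json
```

```text
t: 2.6
ee_pos: [444.5, -435.0, 4.8]
orientation: [3.131, -0.255, 0.0]
ft_force: [0.6, -0.1, -1.0]
width: 87.9
grasp_force: 0.0
t: 3.02
ee_pos: [444.4, -434.9, 4.8]
orientation: [3.131, -0.254, 0.0]
ft_force: [0.5, -0.3, 0.7]
width: 61.2
grasp_force: 30.0
t: 3.43
ee_pos: [444.4, -434.9, 4.8]
orientation: [3.131, -0.254, 0.0]
ft_force: [-0.8, -0.9, 2.7]
width: 61.3
grasp_force: 30.0
```

Converted, -30 mm / 200 = -0.15, -25 mm / 200 = -0.125.

```bash
echo '0 0 -0.025 0 0 0
0 0 -0.075 0 0 0
0 0 -0.125 0 0 0
0 0 -0.15 0 0 0
-0.05 0 -0.075 0 0 0' > m.json && python3 -m jog m.json
echo '-0.1 0 0 0 0 0
-0.125 0 0 0 0 0
-0.1 0 0 0 0 0
0 0 0 0 0 0
0 0 0 0 0 0' > m.json && python3 -m jog m.json
python3 -c "
from h import *
go(397.8,-227.8,70,-.162)"
```

```text
t: 3.85
ee_pos: [436.8, -434.6, 98.7]
orientation: [3.128, -0.253, 0.007]
ft_force: [-0.1, -1.1, -1.1]
width: 61.3
grasp_force: 30.0
t: 4.27
ee_pos: [369.7, -422.6, 95.7]
orientation: [3.131, -0.257, 0.001]
ft_force: [-0.3, 0.4, -1.4]
width: 60.9
grasp_force: 30.0
t 4.27 rot(tool) [ 0.0001 -0.0003 -0.0015] then d [  -3.6 -196.8   25.7] | d now [  -3.9 -196.8   25.6] q6 0.861 F [-0.3  0.4 -1.4] w 60.9
```

Converted, -35 mm / 200 = -0.175, -20 mm / 200 = -0.1.

```bash
echo '-0.015 -0.1 0 0 0 0
0 -0.175 0 0 0 0
0 -0.175 0 0 0 0
0 -0.175 0 0 0 0
0 -0.175 0 0 0 0' > m.json && python3 -m jog m.json
echo '0 -0.125 0.05 0 0 0
0 -0.06 0.05 0 0 0
0 0 0.025 0 0 0
0 0 0 0 0 0
0 0 0 0 0 0' > m.json && python3 -m jog m.json
python3 - <<'E'
from h import *
from workcell import eyes
go(397.8,-227.8,35,-.162)
d=eyes.get_image("top"); s=eyes.get_image("side")
a=cv2.resize(d["img"][120:260,230:380,::-1],(480,448),interpolation=2)
p=proj(s,(398,-228,40)).astype(int); print(p)
b=cv2.resize(s["img"][max(0,p[1]-80):p[1]+60,p[0]-50:p[0]+50,::-1],(320,448),interpolation=2)
cv2.imwrite("pics/lay.png",np.hstack([a,b]))
E
```

```text
t: 4.68
ee_pos: [394.5, -263.2, 95.3]
orientation: [3.131, -0.255, 0.002]
ft_force: [0.7, -0.3, -2.5]
width: 60.9
grasp_force: 30.0
t: 5.1
ee_pos: [400.1, -228.5, 69.9]
orientation: [3.131, -0.254, 0.001]
ft_force: [-0.3, 0.7, -1.5]
width: 60.5
grasp_force: 30.0
t 5.1 rot(tool) [ 0.0004 -0.0008  0.0001] then d [-2.4 -0.3 34.9] | d now [-2.4 -0.3 34.9] q6 1.188 F [-0.3  0.7 -1.5] w 60.5
[316 224]
```

View pics/lay.png

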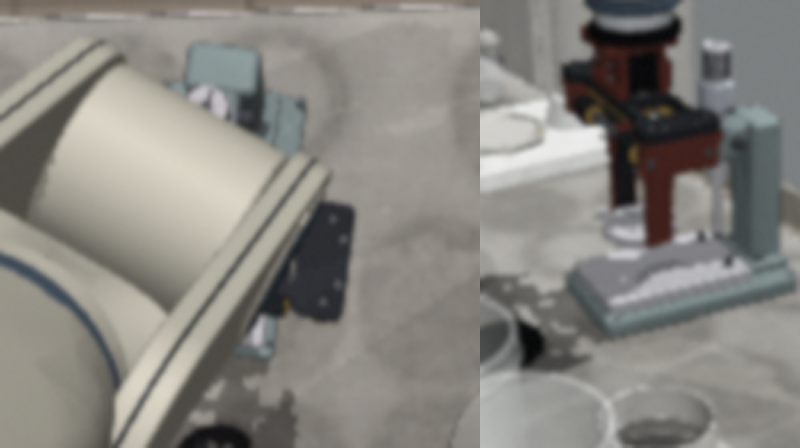

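The side crop shows the plate level between the fingers over the open front of the stage, at about (630,225), clear of the spindle. I'll lower it now.

Converted, 12 mm / 200 = 0.06, 10 mm / 200 = 0.05.

```bash
echo '-0.012 -0.0015 0.05 0 0 0
0 0 0.06 0 0 0
0 0 0.04 0 0 0
0 0 0.01 0 0 0
0 0 0 0 0 0' > m.json && python3 -m jog m.json
echo '0 0 0.005 0 0 0
0 0 0 0 0 0
0 0 0 0 0 0' > m.json && python3 -m jog m.json
python3 -c "
from h import *
go(397.8,-227.8,34.8,-.162)"
```

```text
t: 5.62
ee_pos: [396.6, -227.5, 37.4]
orientation: [-3.131, 0.256, 0.001]
ft_force: [0.1, 0.1, -2.9]
width: 60.8
grasp_force: 30.0
t: 5.87
ee_pos: [397.1, -227.3, 37.1]
orientation: [3.131, -0.255, 0.001]
ft_force: [0.9, -0.3, -1.4]
width: 61.0
grasp_force: 30.0
t 5.87 rot(tool) [ 0.0003 -0.0007 -0.0003] then d [0.7 0.4 2.3] | d now [0.7 0.4 2.3] q6 1.187 F [ 0.9 -0.3 -1.4] w 61.0
```

Converted, 0.8 mm / 200 = 0.004.

```bash
echo '0 0 0.004 0 0 0
0 0 0.004 0 0 0
0 0 0 0 0 0
0 0 0 0 0 0' > m.json && python3 -m jog m.json
echo '0 0 0.0035 0 0 0
0 0 0 0 0 0
0 0 0 0 0 0' > m.json && python3 -m jog m.json
```

```text
t: 6.2
ee_pos: [396.9, -227.0, 35.1]
orientation: [3.131, -0.254, 0.0]
ft_force: [-0.4, -0.3, -1.7]
width: 60.8
grasp_force: 30.0
t: 6.45
ee_pos: [396.9, -227.1, 34.8]
orientation: [3.131, -0.254, 0.0]
ft_force: [-1.3, 1.9, 5.1]
width: 60.9
grasp_force: 30.0
```

Converted, -25 mm / 200 = -0.125, -20 mm / 200 = -0.1.

```bash
echo '0 0 0 0 0 0
0 0 0 0 0 0
0 0 0 0 0 0
0 0 0 0 0 0
0 0 0 0 0 0' > m.json && python3 -m jog m.json 88
echo '0 0 -0.015 0 0 0
0 0 -0.06 0 0 0
0 0 -0.1 0 0 0
-0.075 0 -0.025 0 0 0
-0.125 0 0 0 0 0' > m.json && python3 -m jog m.json 
echo '-0.075 0 0 0 0 0
0 0 0 0 0 0
0 0 0 0 0 0
0 0 0 0 0 0
0 0 0 0 0 0' > m.json && python3 -m jog m.json 30
python3 - <<'E'
from h import *
from workcell import eyes
yaw=-.162;e=np.array([np.cos(yaw),np.sin(yaw)]);O=np.array([442.2,-235.06])
go(*(O-97*e),33,yaw)
s=eyes.get_image("side"); p=proj(s,(398,-228,40)).astype(int)
cv2.imwrite("pics/rel.png",cv2.resize(s["img"][p[1]-80:p[1]+60,p[0]-60:p[0]+60,::-1],(480,560),interpolation=2))
X=cloud(s); m=(abs(X[...,2]-40)<3)&(np.hypot(X[...,0]-398,X[...,1]+228)<45)
w=X[m][:,:2]-O; print(m.sum(), "gauge x",np.percentile(w@e,[1,99]),"y",np.percentile(w@[-e[1],e[0]],[1,99]))
E
```

```text
t: 6.87
ee_pos: [396.9, -227.1, 34.3]
orientation: [3.131, -0.255, 0.0]
ft_force: [0.6, 0.4, -0.1]
width: 87.1
grasp_force: 0.0
t: 7.28
ee_pos: [360.3, -222.2, 76.1]
orientation: [3.128, -0.253, 0.009]
ft_force: [-0.3, -1.7, -0.4]
width: 87.8
grasp_force: 0.0
t: 7.7
ee_pos: [343.9, -218.8, 74.5]
orientation: [3.131, -0.254, 0.002]
ft_force: [0.4, -1.2, 0.7]
width: 57.9
grasp_force: 0.0
t 7.7 rot(tool) [ 0.0006 -0.0013  0.    ] then d [ 2.7  0.2 41.5] | d now [ 2.6  0.2 41.5] q6 1.137 F [ 0.4 -1.2  0.7] w 57.9
196 gauge x [-79.91301016 -21.13692006] y [-30.56598055  31.33967158]
```

View pics/rel.png

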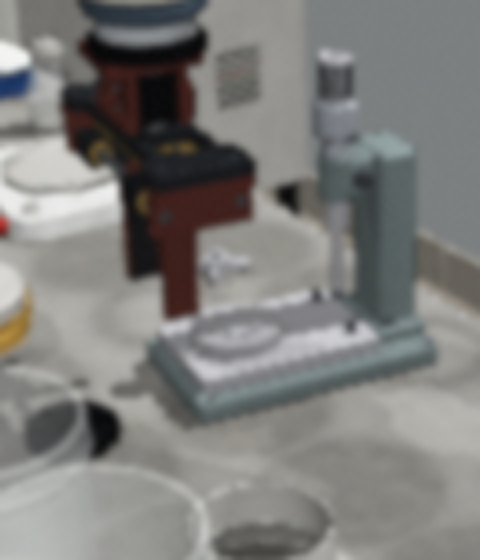

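The plate lies flat on the front of the stage, at about (240,330) in the crop, and the fingers are behind it. I'll lower them and push gently.

Converted, 10 mm / 200 = 0.05, 5 mm / 200 = 0.025.

```bash
echo '0.0025 0.001 0.025 0 0 0
0 0 0.05 0 0 0
0 0 0.05 0 0 0
0 0 0.05 0 0 0
0 0 0.0225 0 0 0' > m.json && python3 -m jog m.json
echo '0 0 0 0 0 0
0 0 0 0 0 0
0 0 0 0 0 0' > m.json && python3 -m jog m.json
python3 - <<'E'
from h import *
yaw=-.162;e=np.array([np.cos(yaw),np.sin(yaw)]);O=np.array([442.2,-235.06])
go(*(O-32.6*e),33.5,yaw)
E
```

```text
t: 8.17
ee_pos: [343.0, -218.2, 33.6]
orientation: [-3.131, 0.254, 0.002]
ft_force: [-0.1, -0.4, 0.5]
width: 30.2
grasp_force: 0.0
t: 8.42
ee_pos: [343.3, -218.6, 35.0]
orientation: [3.131, -0.254, 0.0]
ft_force: [0.4, -0.1, 0.3]
width: 29.7
grasp_force: 0.0
t 8.42 rot(tool) [ 0.0001 -0.0003 -0.0001] then d [67.7  0.3  1.5] | d now [67.7  0.3  1.6] q6 1.137 F [ 0.4 -0.1  0.3] w 29.7
```

Converted, 5 mm / 200 = 0.025, 4 mm / 200 = 0.02.

```bash
for i in 1; do echo '0.02 0.0005 0.004 0 0 0
0.025 0 0 0 0 0
0.025 0 0 0 0 0
0.025 0 0 0 0 0
0.02 0 0 0 0 0' > m.json && python3 -m jog m.json | grep -E 'pos|force'; done
echo '0.02 0 0 0 0 0
0.02 0 0 0 0 0
0.02 0 0 0 0 0
0.02 0 0 0 0 0
0.02 0 0 0 0 0' > m.json && python3 -m jog m.json | grep -E 'pos|force'
echo '0.02 0 0 0 0 0
0.015 0 0 0 0 0
0.015 0 0 0 0 0
0.01 0 0 0 0 0
0 0 0 0 0 0' > m.json && python3 -m jog m.json | grep -E 'pos|force'
python3 - <<'E'
from h import *
yaw=-.162;e=np.array([np.cos(yaw),np.sin(yaw)]);O=np.array([442.2,-235.06])
go(*(O-32.6*e),33.5,yaw)
E
```

```text
ee_pos: [366.0, -222.2, 34.2]
ft_force: [-2.8, -0.3, 1.9]
grasp_force: 1.2
ee_pos: [385.7, -225.5, 34.0]
ft_force: [-2.7, 0.5, 2.0]
grasp_force: 1.4
ee_pos: [397.9, -227.6, 34.1]
ft_force: [-1.8, -0.1, 0.8]
grasp_force: 0.6
t 9.67 rot(tool) [ 0.0002 -0.0008 -0.0002] then d [12.3  0.2  0.6] | d now [12.3  0.2  0.6] q6 1.187 F [-1.8 -0.1  0.8] w 29.8
```

Converted, 2 mm / 200 = 0.01, 1.5 mm / 200 = 0.0075.

```bash
echo '0.01 0 0 0 0 0
0.01 0 0 0 0 0
0.0075 0 0 0 0 0
0.0075 0 0 0 0 0
0.005 0 0 0 0 0' > m.json && python3 -m jog m.json | grep -E 'pos|force'
echo '0.0025 0 0 0 0 0
0.0025 0 0 0 0 0
0 0 0 0 0 0' > m.json && python3 -m jog m.json | grep -E 'pos|force'
echo '0.0025 0 0 0 0 0
0.0025 0 0 0 0 0
0 0 0 0 0 0' > m.json && python3 -m jog m.json | grep -E 'pos|force'
python3 - <<'E'
from h import *
yaw=-.162;e=np.array([np.cos(yaw),np.sin(yaw)]);O=np.array([442.2,-235.06])
go(*(O-32.6*e),33.5,yaw)
E
```

```text
ee_pos: [405.4, -228.8, 34.1]
ft_force: [-2.1, 0.7, 2.2]
grasp_force: 1.3
ee_pos: [406.2, -228.9, 34.1]
ft_force: [-3.3, -0.3, 2.2]
grasp_force: 1.2
ee_pos: [407.2, -229.1, 34.1]
ft_force: [-2.8, 1.1, 2.0]
grasp_force: 1.2
t 10.58 rot(tool) [ 0.     -0.0001 -0.0002] then d [2.9 0.3 0.6] | d now [2.9 0.3 0.6] q6 1.195 F [-2.8  1.1  2. ] w 30.0
```

Converted, 0.6 mm / 200 = 0.003.

```bash
for i in 1; do
echo '0.003 0 0 0 0 0
0.003 0 0 0 0 0
0 0 0 0 0 0' > m.json && python3 -m jog m.json | grep -E 'pos|ft_force'
echo '0.002 0 0 0 0 0
0.002 0 0 0 0 0
0 0 0 0 0 0' > m.json && python3 -m jog m.json | grep -E 'pos|ft_force'
echo '0.0015 0 0 0 0 0
0.0015 0 0 0 0 0
0 0 0 0 0 0' > m.json && python3 -m jog m.json | grep -E 'pos|ft_force'
done
```

```text
ee_pos: [408.4, -229.3, 34.1]
ft_force: [-2.0, -0.5, 1.9]
ee_pos: [408.6, -229.2, 34.0]
ft_force: [-4.6, -0.1, 3.4]
ee_pos: [408.7, -229.2, 34.0]
ft_force: [-5.8, -0.9, 4.3]
```

Converted, 0.5 mm / 200 = 0.0025.

```bash

echo '0.0025 0 0 0 0 0
0.0025 0 0 0 0 0
0 0 0 0 0 0' > m.json && python3 -m jog m.json | grep -E 'pos|ft_force'
echo '0.003 0 0 0 0 0
0.003 0 0 0 0 0
0 0 0 0 0 0' > m.json && python3 -m jog m.json | grep -E 'pos|ft_force'
python3 - <<'E'
from h import *
from workcell import eyes
s=eyes.get_image("side"); p=proj(s,(447,-236,40)).astype(int)
cv2.imwrite("pics/home.png",cv2.resize(s["img"][p[1]-60:p[1]+40,p[0]-60:p[0]+60,::-1],(720,600),interpolation=2))
E
```

```text
ee_pos: [409.0, -229.1, 33.9]
ft_force: [-8.4, -0.5, 6.1]
ee_pos: [409.2, -229.0, 33.9]
ft_force: [-12.8, -1.7, 9.6]
```

View pics/home.png

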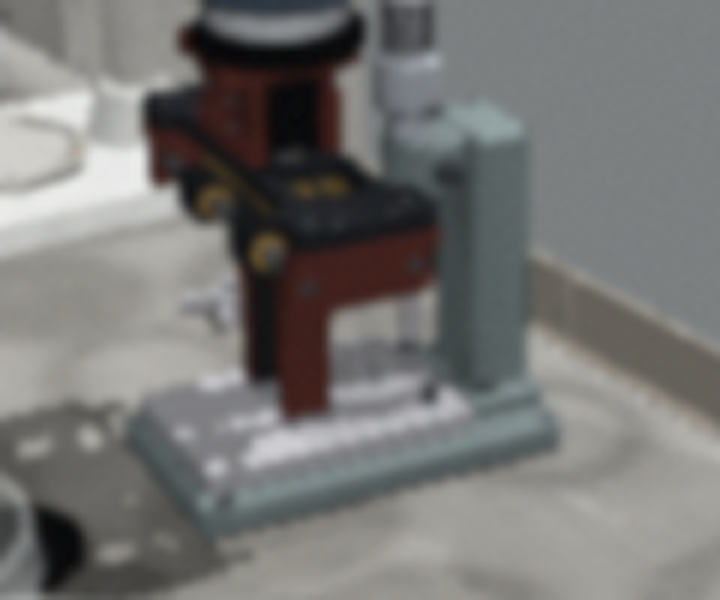

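The fingers stop at TCP x 409.2, against 410.0 expected at home, with force rising steadily to 13 N, so the plate is against the pins. I'll back off, rise and unwind the wrist for the ratchet stroke.

```bash

echo '-0.015 0 0 0 0 0
-0.04 0 0 0 0 0
-0.1 0 -0.025 0 0 0
-0.15 0 -0.1 0 0 0
-0.1 0 -0.2 0 0 0' > m.json && python3 -m jog m.json | grep -E 'pos|ft_force'
echo '0 0 -0.2 0 0 -0.0382
0 0 -0.2 0 0 -0.0382
0 0 -0.2 0 0 -0.0382
0 0 -0.175 0 0 -0.0382
0 0 0 0 0 -0.0382' > m.json && python3 -m jog m.json 50| grep -E 'pos|ft_force'
for i in 1 2 3 4; do echo '0 0 0 0 0 -0.0382
0 0 0 0 0 -0.0382
0 0 0 0 0 -0.0382
0 0 0 0 0 -0.0382
0 0 0 0 0 -0.0382' > m.json && python3 -m jog m.json | grep -E 'pos'; done
python3 - <<'E'
from h import *
from workcell import eyes
go(471.5,-239.95,250,3.28)
d=eyes.get_image("side"); np.savez("s1.npz",**d)
t=eyes.get_image("top"); np.savez("t1.npz",**t)
yaw=-.162;e=np.array([np.cos(yaw),np.sin(yaw)]);O=np.array([442.2,-235.06]);n=np.array([-e[1],e[0]])
X=cloud(d); 
w=X[...,:2]-O; gx,gy=w@e,w@n
m=(abs(X[...,2]-40)<3)&(gx>-60)&(gx<40)&(abs(gy)<38); print(m.sum(),"gauge x",np.percentile(gx[m],[0,1,5]),"y",np.percentile(gy[m],[0,2,98,100]))
p=proj(d,(447,-236,40)).astype(int)
a=cv2.resize(d["img"][p[1]-60:p[1]+40,p[0]-60:p[0]+60,::-1],(480,400),interpolation=2)
p=proj(t,(447,-236,40)).astype(int); b=cv2.resize(t["img"][p[1]-50:p[1]+50,p[0]-40:p[0]+40,::-1],(320,400),interpolation=2)
cv2.imwrite("pics/home2.png",np.hstack([a,b]))
E
```

```text
ee_pos: [329.7, -215.0, 94.3]
ft_force: [0.7, -0.1, 0.3]
ee_pos: [337.0, -219.4, 258.1]
ft_force: [1.2, -0.8, 0.7]
ee_pos: [333.8, -217.2, 251.6]
ee_pos: [333.8, -217.2, 251.5]
ee_pos: [333.8, -217.2, 251.5]
ee_pos: [333.8, -217.2, 251.5]
t 14.38 rot(tool) [-0.0008  0.002  -0.4362] then d [-133.3  -41.5    1.5] | d now [-138.3   18.6    1.8] q6 -1.88 F [-1.1  0.3  0.3] w 50.1
190 gauge x [-31.30481518 -29.67318461 -25.79629212] y [-33.68178775 -30.30022028  27.8734914   31.46185284]
```

View pics/home2.png

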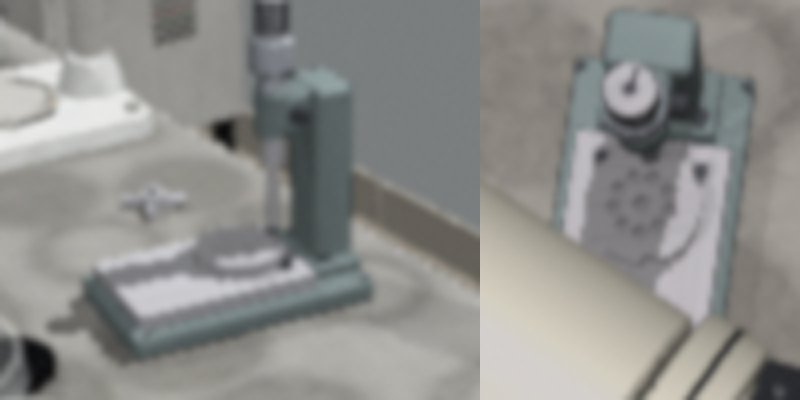

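The plate lies at the pins: in the top crop its bore is at (641,203) and the pins at (602,155) and (701,172). I'll check its centre numerically.

```bash
python3 - <<'E'
from h import *
d=dict(np.load("t1.npz")); yaw=-.162;e=np.array([np.cos(yaw),np.sin(yaw)]);O=np.array([442.2,-235.06]);n=np.array([-e[1],e[0]])
g=cv2.cvtColor(d["img"],cv2.COLOR_RGB2GRAY)
p=proj(d,(*(O+4.5*e),40)); print("seat px",p)
K=6; c=(int(p[0]),int(p[1])); S=cv2.resize(g[c[1]-14:c[1]+14,c[0]-14:c[0]+14],None,fx=K,fy=K,interpolation=2)
bh=cv2.morphologyEx(S,cv2.MORPH_BLACKHAT,cv2.getStructuringElement(2,(31,31))); m=(bh>0.4*bh.max()).astype(np.uint8)
N,_,st,ce=cv2.connectedComponentsWithStats(m)
for i in range(1,N):
    if st[i,4]<40: continue
    u,v=(ce[i]+.5)/K-.5+[c[0]-14,c[1]-14]; w=ray(d,u,v,40)[:2]-O; print(st[i,4],(w@e).round(1),(w@n).round(1))
X=cloud(d);w=X[...,:2]-O;gx,gy=w@e,w@n; mm=(abs(X[...,2]-40)<2.5)&(gx>-30)&(gx<12)&(abs(gy)<40); print("top-depth y range",np.percentile(gy[mm],[1,99]),"x min",np.percentile(gx[mm],1))
E
```

```text
seat px [297.37273041 181.79592476]
259 27.6 25.3
170 25.8 -24.0
506 -14.0 -25.1
top-depth y range [-28.65698859  29.71167289] x min -25.342194026768
```

```bash
python3 - <<'E'
from h import *
yaw=-.162;e=np.array([np.cos(yaw),np.sin(yaw)]);O=np.array([442.2,-235.06]);n=np.array([-e[1],e[0]])
d=dict(np.load("t1.npz")); g=cv2.cvtColor(d["img"],cv2.COLOR_RGB2GRAY)
p=proj(d,(*(O+4.5*e),40)); K=6; c=(int(p[0]),int(p[1])); S=cv2.resize(g[c[1]-14:c[1]+14,c[0]-14:c[0]+14],None,fx=K,fy=K,interpolation=2)
bh=cv2.morphologyEx(S,cv2.MORPH_BLACKHAT,cv2.getStructuringElement(2,(25,25)))
k=np.zeros_like(bh);cv2.circle(k,(87,86),62,255,-1);bh&=k
m=(bh>8).astype(np.uint8); N,_,st,ce=cv2.connectedComponentsWithStats(m); print(bh.max())
for i in range(1,N):
    if st[i,4]<25: continue
    u,v=(ce[i]+.5)/K-.5+[c[0]-14,c[1]-14]; w=ray(d,u,v,40)[:2]-O; print(st[i,4],(w@e).round(1),(w@n).round(1))
E
```

```text
20
171 20.0 7.8
192 20.4 -2.0
202 12.8 14.8
271 14.5 -10.9
220 6.5 2.2
286 5.1 -12.6
193 2.5 16.1
305 -4.2 -8.3
188 -5.8 10.1
213 -9.1 0.8
```

The hole pattern puts the plate about 1–2 mm to the +y side, and the earlier push showed a lateral reaction of about 4 N. I'll push again with the half-turned gripper and balance the lateral force so both pins touch.

Converted, 40 mm / 200 = 0.2, 30 mm / 200 = 0.15, -0.12 rad / 3.1416 = -0.0382.

```bash

echo '0 0 0.15 0 0 -0.0382
0 0 0.2 0 0 -0.0051
0 0 0.2 0 0 0
0 0 0 0 0 0
0 0 0 0 0 0' > m.json && python3 -m jog m.json 30| grep -E 'pos|ft_force'
python3 - <<'E'
from h import *
yaw=-.162;e=np.array([np.cos(yaw),np.sin(yaw)]);O=np.array([442.2,-235.06])
go(*(O-50*e),35,yaw+np.pi)
E
```

```text
ee_pos: [332.2, -216.2, 140.3]
ft_force: [-0.2, -0.6, 0.7]
t 14.9 rot(tool) [ 0.0022 -0.0045 -0.0086] then d [-61.6  -0.9 105.3] | d now [-62.1  -0.6 105.1] q6 -2.007 F [-0.2 -0.6  0.7] w 30.1
```

Converted, 30 mm / 200 = 0.15, -25 mm / 200 = -0.125, -0.008 rad / 3.1416 = -0.0025.

```bash

echo '-0.075 -0.0025 0.125 0 0 -0.0025
-0.125 0 0.15 0 0 0
-0.05 0 0.15 0 0 0
0 0 0.06 0 0 0
0 0 0.03 0 0 0' > m.json && python3 -m jog m.json | grep -E 'pos'
echo '-0.02 0 0 0 0 0
-0.02 0 0 0 0 0
-0.01 0 0 0 0 0
0 0 0 0 0 0
0 0 0 0 0 0' > m.json && python3 -m jog m.json | grep -E 'pos|ft_force'
python3 - <<'E'
from h import *
yaw=-.162;e=np.array([np.cos(yaw),np.sin(yaw)]);O=np.array([442.2,-235.06])
go(*(O-33.2*e),35,yaw+np.pi)
E
```

```text
ee_pos: [384.4, -226.4, 39.2]
ee_pos: [393.2, -227.6, 39.5]
ft_force: [0.4, -0.7, 0.5]
t 15.73 rot(tool) [-0.0008  0.0021  0.002 ] then d [-16.4   0.5   4.5] | d now [-16.4   0.5   4.6] q6 -1.962 F [ 0.4 -0.7  0.5] w 30.2
```

Converted, 4.5 mm / 200 = 0.0225, -4 mm / 200 = -0.02.

```bash
cat > lat.py <<'E'
from h import *
from workcell import status
yaw=-.162;e=np.array([np.cos(yaw),np.sin(yaw)]);n=np.array([-e[1],e[0]]);O=np.array([442.2,-235.06])
o=status.get_obs(); p=o["ee_pos"][:2]-O; f=o["ft_force"][:2]
print("gauge x,y",(p@e).round(2),(p@n).round(2),"F",(f@e).round(1),(f@n).round(1),"z",o["ee_pos"][2].round(1),o["ft_force"][2].round(1),"t",o["t"])
E
echo '0 0 0.0225 0 0 0
-0.02 0 0 0 0 0
-0.02 0 0 0 0 0
-0.02 0 0 0 0 0
-0.005 0 0 0 0 0' > m.json && python3 -m jog m.json >/dev/null; python3 lat.py
echo '-0.005 0 0 0 0 0
-0.005 0 0 0 0 0
0 0 0 0 0 0' > m.json && python3 -m jog m.json >/dev/null; python3 lat.py
echo '-0.0035 0 0 0 0 0
-0.0035 0 0 0 0 0
0 0 0 0 0 0' > m.json && python3 -m jog m.json >/dev/null; python3 lat.py
echo '-0.0025 0 0 0 0 0
-0.0025 0 0 0 0 0
0 0 0 0 0 0' > m.json && python3 -m jog m.json >/dev/null; python3 lat.py
```

```text
gauge x,y -36.33 -0.35 F 1.1 0.9 z 33.9 -0.1 t 16.15
gauge x,y -35.25 -0.16 F -0.3 0.1 z 33.8 0.7 t 16.4
gauge x,y -34.44 -0.03 F -2.2 -0.5 z 33.8 1.2 t 16.65
gauge x,y -34.06 0.11 F -4.9 -0.4 z 33.6 0.9 t 16.9
```

Converted, -0.4 mm / 200 = -0.002.

```bash

echo '-0.002 0 0 0 0 0
-0.002 0 0 0 0 0
0 0 0 0 0 0' > m.json && python3 -m jog m.json >/dev/null; python3 lat.py
echo '0 -0.002 0 0 0 0
0 -0.002 0 0 0 0
0 0 0 0 0 0' > m.json && python3 -m jog m.json >/dev/null; python3 lat.py
echo '0 -0.002 0 0 0 0
0 -0.002 0 0 0 0
0 0 0 0 0 0' > m.json && python3 -m jog m.json >/dev/null; python3 lat.py
echo '0 -0.002 0 0 0 0
0 -0.002 0 0 0 0
0 0 0 0 0 0' > m.json && python3 -m jog m.json >/dev/null; python3 lat.py
```

```text
gauge x,y -33.8 0.19 F -6.6 -0.7 z 33.6 3.5 t 17.15
gauge x,y -33.67 -0.43 F -5.1 0.7 z 33.6 2.4 t 17.4
gauge x,y -33.22 -1.28 F -5.9 1.7 z 33.6 1.6 t 17.65
gauge x,y -33.32 -1.74 F -3.9 4.2 z 33.6 2.1 t 17.9
```

Converted, 0.3 mm / 200 = 0.0015.

```bash

echo '0 0.0015 0 0 0 0
0 0.0015 0 0 0 0
0 0 0 0 0 0' > m.json && python3 -m jog m.json >/dev/null; python3 lat.py
echo '-0.002 0 0 0 0 0
-0.002 0 0 0 0 0
0 0 0 0 0 0' > m.json && python3 -m jog m.json >/dev/null; python3 lat.py
echo '-0.002 0 0 0 0 0
-0.002 0 0 0 0 0
0 0 0 0 0 0' > m.json && python3 -m jog m.json >/dev/null; python3 lat.py
```

```text
gauge x,y -33.19 -1.43 F -5.0 1.1 z 33.6 1.8 t 18.15
gauge x,y -33.08 -1.35 F -7.6 1.6 z 33.5 2.7 t 18.4
gauge x,y -32.89 -1.25 F -8.7 -0.6 z 33.5 4.6 t 18.65
```

Careful with the scale: shifts go in shares of 20 cm and turns go in shares of pi rad. That gives: -40 mm / 200 = -0.2, 30 mm / 200 = 0.15.

```bash

echo '0.015 0 0 0 0 0
0.04 0 0 0 0 0
0.1 0 -0.025 0 0 0
0.15 0 -0.1 0 0 0
0.05 0 -0.2 0 0 0' > m.json && python3 -m jog m.json | grep -E 'pos|ft_force'
echo '0 0 -0.2 0 0 -0.0382
0 0 -0.2 0 0 -0.0382
0 0 -0.2 0 0 -0.0191
0 0 -0.175 0 0 0
0 0 0 0 0 0' > m.json && python3 -m jog m.json 50| grep -E 'pos|ft_force'
python3 - <<'E'
from h import *
go(471.3,-241.2,250,3.28)
E
```

```text
ee_pos: [336.5, -218.2, 96.4]
ft_force: [-0.7, 0.9, -0.2]
ee_pos: [345.3, -223.4, 260.7]
ft_force: [1.3, -1.1, 0.9]
t 19.48 rot(tool) [-0.0098  0.0109  0.0017] then d [-122.3  -35.    10.7] | d now [-122.1  -35.1   12.4] q6 -2.314 F [ 1.3 -1.1  0.9] w 49.6
```

```bash

echo '-0.15 -0.045 0 0 0 0
-0.175 -0.05 0 0 0 0
-0.175 -0.05 0 0 0 0
-0.1 -0.03 0 0 0 0
0 0 0 0 0 0' > m.json && python3 -m jog m.json | grep -E 'pos|ft_force'
echo '0 0 0 0 0 0
0 0 0 0 0 0' > m.json && python3 -m jog m.json >/dev/null
python3 - <<'E'
from h import *
go(471.3,-241.2,196,3.28)
E
```

```text
ee_pos: [469.6, -239.7, 253.7]
ft_force: [-0.5, 0.9, -0.4]
t 20.07 rot(tool) [ 0.0005 -0.0008  0.0017] then d [-6.4 -3.7 57.2] | d now [-6.5 -3.8 57.2] q6 -2.208 F [-0.   0.7 -0.1] w 50.2
```

Converted, 20 mm / 200 = 0.1, -6.4 mm / 200 = -0.032.

```bash

echo '-0.032 -0.0185 0.025 0 0 0
0 0 0.075 0 0 0
0 0 0.1 0 0 0
0 0 0.05 0 0 0
0 0 0 0 0 0' > m.json && python3 -m jog m.json >/dev/null
echo '0 0 0.025 0 0 0
0 0 0 0 0 0
0 0 0 0 0 0' > m.json && python3 -m jog m.json | grep -E 'pos|ft_force'
python3 - <<'E'
from h import *
go(471.3,-241.2,196,3.28)
from workcell import eyes
d=eyes.get_image("side"); p=proj(d,(471,-241,190)).astype(int); print(p)
cv2.imwrite("pics/cap.png",cv2.resize(d["img"][p[1]-45:p[1]+95,p[0]-75:p[0]+65,::-1],(560,560),interpolation=2))
E
```

```text
ee_pos: [472.4, -241.6, 199.4]
ft_force: [-0.3, -0.6, -0.2]
t 20.73 rot(tool) [-0.0005  0.0007  0.0017] then d [1.1 0.6 3.4] | d now [1.1 0.6 3.4] q6 -2.206 F [-0.3 -0.6 -0.2] w 49.8
[340 167]
```

View pics/cap.png

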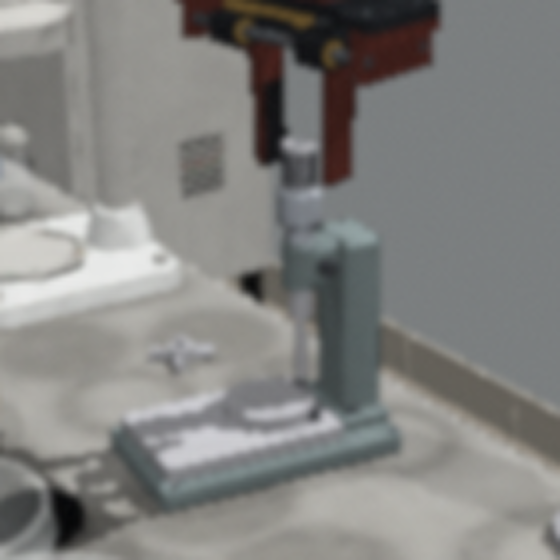

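The fingers straddle the knurled cap at crop (300,160), with the tips above the thimble shoulder, and the plate sits under the spindle. I'll lower a little and close.

Converted, 2.5 mm / 200 = 0.0125, 1 mm / 200 = 0.005.

```bash
cat > m.py <<'E'
from workcell import status
o=status.get_obs(); print(round(o["t"],2),o["ee_pos"].round(1),"F",o["ft_force"].round(1),"M",o["moment"].round(3),"w",round(o["width"],1),"g",round(o["grasp_force"],1),"q6",o["qpos"][5].round(3))
E
echo '0.005 0.003 0.0125 0 0 0
0 0 0 0 0 0
0 0 0 0 0 0' > m.json && python3 -m jog m.json >/dev/null; python3 m.py
echo '0 0 0 0 0 0
0 0 0 0 0 0
0 0 0 0 0 0
0 0 0 0 0 0
0 0 0 0 0 0' > m.json && python3 -m jog m.json 15 >/dev/null; python3 m.py
echo '0 0 0 0 0 0
0 0 0 0 0 0
0 0 0 0 0 0
0 0 0 0 0 0' > m.json && python3 -m jog m.json >/dev/null; python3 m.py
```

```text
21.03 [ 471.1 -240.9  196.5] F [ 0.5  0.5 -0.1] M [ 0.119 -0.135 -0.057] w 50.3 g 0.0 q6 -2.206
21.45 [ 471.  -240.6  196.4] F [1.7 2.7 2.2] M [ 0.488 -0.133 -0.027] w 23.5 g 30.0 q6 -2.206
21.78 [ 471.1 -240.7  196.4] F [0.2 3.9 1.5] M [ 0.706 -0.069 -0.04 ] w 23.6 g 30.0 q6 -2.206
```

Converted, 0.22 mm / 200 = 0.0011, 0.2 mm / 200 = 0.001, 0.1 rad / 3.1416 = 0.0318.

```bash

echo '0 0 0.001 0 0 0.0318
0 0 0.0011 0 0 0.0318
0 0 0.0011 0 0 0.0318
0 0 0.0011 0 0 0.0318' > m.json && python3 -m jog m.json >/dev/null; python3 m.py
echo '0 0 0.0011 0 0 0.0318
0 0 0.0011 0 0 0.0318
0 0 0.0011 0 0 0.0318' > m.json && python3 -m jog m.json >/dev/null; python3 m.py
```

```text
22.12 [ 471.  -240.8  195.5] F [-0.7  3.2  2.6] M [ 0.583 -0.074  0.06 ] w 23.4 g 30.0 q6 -1.802
22.37 [ 471.  -240.9  194.8] F [-0.8  2.5  1.4] M [ 0.475 -0.009  0.054] w 23.5 g 30.0 q6 -1.502
```

Converted, 0.22 mm / 200 = 0.0011, 0.1 rad / 3.1416 = 0.0318.

```bash

echo '0 0 0.0011 0 0 0.0318
0 0 0.0011 0 0 0.0318' > m.json && python3 -m jog m.json >/dev/null; python3 m.py
echo '0 0 0.0011 0 0 0.0318
0 0 0.0011 0 0 0.0318' > m.json && python3 -m jog m.json >/dev/null; python3 m.py
echo '0 0 0.0011 0 0 0.0318
0 0 0.0011 0 0 0.0318' > m.json && python3 -m jog m.json >/dev/null; python3 m.py
```

```text
22.53 [ 471.  -240.9  194.4] F [-0.4  2.7  1.9] M [0.442 0.018 0.09 ] w 23.5 g 30.0 q6 -1.302
22.7 [ 471.  -240.9  193.9] F [-0.2  2.3  1.6] M [0.371 0.053 0.095] w 23.2 g 30.0 q6 -1.102
22.87 [ 470.9 -241.   193.5] F [-1.6  3.   2.3] M [0.347 0.078 0.137] w 23.3 g 30.0 q6 -0.902
```

Converted, 0.22 mm / 200 = 0.0011, 0.1 rad / 3.1416 = 0.0318.

```bash

echo '0 0 0.0011 0 0 0.0318
0 0 0.0011 0 0 0.0318' > m.json && python3 -m jog m.json >/dev/null; python3 m.py
echo '0 0 0.0011 0 0 0.0318
0 0 0.0011 0 0 0.0318' > m.json && python3 -m jog m.json >/dev/null; python3 m.py
```

```text
23.03 [ 470.8 -241.   193. ] F [-1.2  2.1  1.9] M [0.312 0.161 0.104] w 23.4 g 30.0 q6 -0.702
23.2 [ 470.8 -240.9  192.6] F [-1.5  2.7  3.3] M [0.344 0.204 0.146] w 23.2 g 30.0 q6 -0.502
```

Converted, 0.2 mm / 200 = 0.001, 0.1 rad / 3.1416 = 0.0318.

```bash

echo '0 0 0.001 0 0 0.0318
0 0 0.001 0 0 0.0318' > m.json && python3 -m jog m.json >/dev/null; python3 m.py
echo '0 0 0.0005 0 0 0.0318' > m.json && python3 -m jog m.json >/dev/null; python3 m.py
echo '0 0 0.0005 0 0 0.0318' > m.json && python3 -m jog m.json >/dev/null; python3 m.py
```

```text
23.37 [ 470.7 -240.9  192.1] F [-2.   1.3  1.7] M [0.346 0.237 0.105] w 23.3 g 30.0 q6 -0.302
23.45 [ 470.7 -240.9  192. ] F [-1.3  2.2  1.3] M [0.337 0.245 0.046] w 23.3 g 30.0 q6 -0.202
23.53 [ 470.6 -240.9  191.8] F [-0.9  2.2  1. ] M [0.388 0.196 0.163] w 23.4 g 30.0 q6 -0.102
```

Converted, 0.1 rad / 3.1416 = 0.0318.

```bash

for i in 1 2 3 4 5 6; do echo '0 0 0 0 0 0.0318' > m.json && python3 -m jog m.json >/dev/null; python3 m.py; done
```

```text
23.62 [ 470.6 -240.8  191.7] F [-1.4  1.2 -0.9] M [0.275 0.146 0.173] w 23.6 g 30.0 q6 -0.002
23.7 [ 470.5 -240.8  191.5] F [-0.7  1.8 -1.9] M [0.317 0.122 0.189] w 23.2 g 30.0 q6 0.098
23.78 [ 470.5 -240.8  191.4] F [ 0.5  1.4 -2.2] M [0.351 0.062 0.218] w 23.4 g 30.0 q6 0.198
23.87 [ 470.5 -240.8  191.4] F [ 0.7  2.1 -2.2] M [0.294 0.091 0.217] w 23.4 g 30.0 q6 0.298
23.95 [ 470.4 -240.7  191.4] F [-0.2  1.9 -2.3] M [0.375 0.122 0.239] w 23.1 g 30.0 q6 0.398
24.03 [ 470.4 -240.7  191.4] F [-0.8  1.6 -2.4] M [0.414 0.09  0.205] w 23.6 g 30.0 q6 0.498
```

Torque stepped from about 0.1 to 0.21 N m and the descent stopped near q6 ≈ 0.15, so the clutch is slipping from there. I'll run on for about three clicks in all.

Converted, 0.1 rad / 3.1416 = 0.0318.

```bash

for i in 1 2 3; do echo '0 0 0 0 0 0.0318
0 0 0 0 0 0.0318' > m.json && python3 -m jog m.json >/dev/null; python3 m.py; done
echo '0 0 0 0 0 0.0318
0 0 0 0 0 0.0318' > m.json && python3 -m jog m.json >/dev/null; python3 m.py
echo '0 0 0 0 0 0.0318
0 0 0 0 0 0.0318
0 0 0 0 0 0.0318
0 0 0 0 0 0' > m.json && python3 -m jog m.json >/dev/null; python3 m.py
```

```text
24.2 [ 470.4 -240.7  191.4] F [-1.3  1.  -1.6] M [0.529 0.128 0.154] w 23.3 g 30.0 q6 0.698
24.37 [ 470.4 -240.6  191.4] F [-0.6  2.3 -1.1] M [0.599 0.086 0.181] w 23.7 g 30.0 q6 0.898
24.53 [ 470.4 -240.6  191.4] F [ 0.2  1.6 -1.9] M [0.585 0.092 0.187] w 23.6 g 30.0 q6 1.098
24.7 [ 470.4 -240.5  191.4] F [-0.1  2.6 -2.4] M [ 0.619 -0.024  0.187] w 23.2 g 30.0 q6 1.298
25.03 [ 470.5 -240.5  191.4] F [ 1.   3.3 -3.3] M [0.685 0.003 0.036] w 23.2 g 30.0 q6 1.597
```

Converted, -30 mm / 200 = -0.15, -20 mm / 200 = -0.1.

```bash

echo '0 0 0 0 0 0
0 0 0 0 0 0
0 0 0 0 0 0
0 0 0 0 0 0
0 0 0 0 0 0' > m.json && python3 -m jog m.json 60 >/dev/null; python3 m.py
echo '0 0 -0.05 0 0 0
0 0 -0.1 0 0 0
0 0 -0.15 0 0 0
0 0 -0.15 0 0 0
0 0 0 0 0 0' > m.json && python3 -m jog m.json >/dev/null; python3 m.py
echo '0.1 0 0 0 0 0
0.15 0 0 0 0 0
0.15 0 0 0 0 0
0.1 0 0 0 0 0
0 0 0 0 0 0' > m.json && python3 -m jog m.json >/dev/null; python3 m.py
python3 - <<'E'
from h import *
from workcell import eyes
d=eyes.get_image("side"); X=cloud(d)
yaw=-.162;e=np.array([np.cos(yaw),np.sin(yaw)]);O=np.array([442.2,-235.06]);n=np.array([-e[1],e[0]])
w=X[...,:2]-O; gx,gy=w@e,w@n
m=(abs(X[...,2]-40)<3)&(gx>-60)&(gx<40)&(abs(gy)<38); print(m.sum(),"gauge x",np.percentile(gx[m],[1,5]),"y",np.percentile(gy[m],[2,98]))
p=proj(d,(460,-238,100)).astype(int)
a=cv2.resize(d["img"][p[1]-60:p[1]+60,p[0]-50:p[0]+50,::-1],(467,560),interpolation=2)
t=eyes.get_image("top"); p=proj(t,(447,-236,40)).astype(int); b=cv2.resize(t["img"][p[1]-60:p[1]+60,p[0]-30:p[0]+40,::-1],(326,560),interpolation=2)
cv2.imwrite("pics/end.png",np.hstack([a,b]))
E
```

```text
25.45 [ 471.3 -241.3  192.2] F [-0.7 -0.2  0.2] M [ 0.083 -0.027 -0.002] w 53.2 g 0.0 q6 1.593
25.87 [ 474.  -242.6  288.6] F [ 1.2 -0.1 -0.5] M [ 0.029  0.012 -0.012] w 60.0 g 0.0 q6 1.593
26.28 [ 560.6 -292.1  282. ] F [-1.7  0.1  0.1] M [ 0.11   0.045 -0.014] w 59.9 g 0.0 q6 1.59
185 gauge x [-28.80544657 -24.53681259] y [-30.80319405  27.10977248]
```

View pics/end.png

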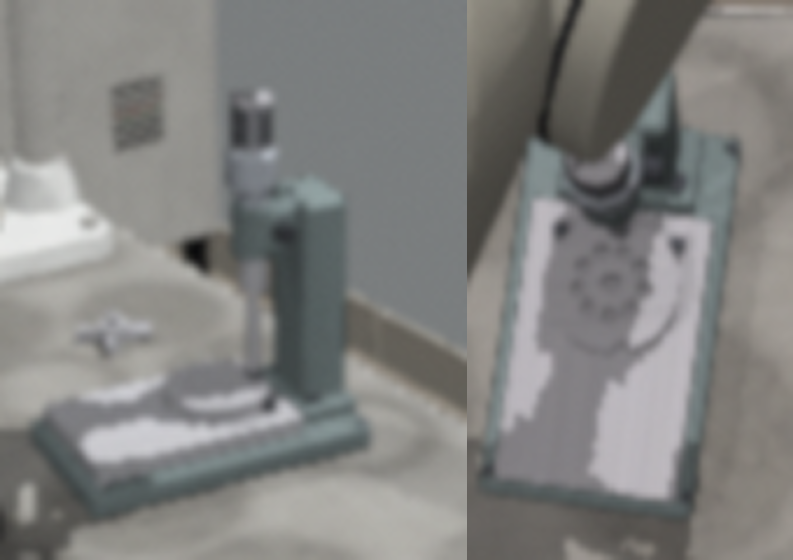

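The spindle foot is down on the plate, seen in the side view at about (255,372). The plate is against both pins and the gripper is clear. Handing in.

```bash
python3 -c "
from workcell import ticket
print(ticket.close_job())"
```

```text
the job is handed in; nothing more can be done
None
```

The job is handed in, with no verdict shown: the coarse plate is seated against both stop pins and held by the spindle, the clutch slipped an estimated 1.4 rad (two to three clicks, read from the torque step), and the gripper is clear.

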